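# Hook a pipette hanger onto the slotted bench stand and lock it

### The job

Fit the grey pipette hanger to the slotted stand: put its two claws through the top two slots until its back plate is against the strip, then press it down against the spring pad until the spring catch snaps out over its back plate, and let go. Feel your way and do not force it, since the slotted strip is thin sheet (keep below 40 N on it); leave the tip box, bottle and tube rack where they are.

Things in the scene. Friction and masses are not known exactly. Their poses are not given: they have to be found in the camera images.
- hanger: Loose grey pipette hanger, about 0.22 kg, standing level on the bench just as it is to hang. Origin: on its underside, centre line, 60 mm before its back face; x points to the back plate and claws, z up. Tray 5 mm thick, 90 mm wide, x -50 to 60 mm, two open notches in its front half. Back plate 36 mm wide, 6 mm thick, 62 mm tall, back face at x = 60 mm.
- rib (a point): On the hanger, at its x = 0, z = 32 mm: where to grip. The rib stands on the tray along the centre line: 10 mm thick in y, z 5 to 50 mm, x -30 to 54 mm.
- claw (a point): Middle of the upper claw's rear face: x 71.5, z 44.5 mm of the hanger. Claws: 5 mm thick in y, on the centre line; shank 7 mm tall reaching 11.5 mm out of the back face, underside at z = 46 mm (upper) and 14 mm (lower), ending in a tongue 6 mm thick that hangs 10 mm below the shank, 5.5 mm clear of the back face.
- claw_low (a point): Middle of the lower claw's rear face: x 71.5, z 12.5 mm of the hanger.
- stand: Fixed stand: base plate 140 x 120 x 12 mm, clamp block, and in it an upright steel strip 44 mm wide, 4 mm thick. Origin: at bench level under the middle of the strip's front face; x points from the front face into the strip (the front looks roughly to the robot), z up. The strip is clamped somewhere from 0 to 20 mm above its lowest setting (differs each time, not measured).
- foot (a point): On the stand's front face line at bench level (its origin again). Heights with the strip at its LOWEST, all rise with it: strip top 165 mm; top two slots 126 to 146.5 and 94 to 114.5, 8 mm wide, on the centre line; grey pad housing, 16 mm proud, 42 to 66. Claws pass in with the hanger's underside at 90 to 93.5; at the stop it is at 80, latched and let go at 81.5. Limit hanger to stand: 40 N.
- catch (a joint): Spring catch: two dark noses 8 mm wide, 12 mm each side of the centre line, joined by a bar behind the strip's top edge (32 x 7 mm, 5 to 12 mm behind the front face, top at 170 mm); noses 143.5 to 151.5 mm high (strip lowest), 6 mm proud. 0 = out; 0.006 m = pushed flush by the back plate (1.5 to 2.5 N). When the back plate's top edge is pressed below the noses they snap out over it, to about 0: locked.
- pad (a joint): Black spring pad on the strip, under the hanger's back end: 24 mm wide, 2 to 15 mm before the front face, top 85 mm high when free with the strip at its lowest. 0 = free, grows as pressed down (m): 4 N to start, 11 N at 3.5 mm, where the catch can snap, 14 N at 5 mm, the hanger's stop.
- tip_box: Bystander: white pipette tip box with clear lid, 85 x 120 x 67 mm; origin at the centre of its underside.
- bottle: Bystander: reagent bottle, 56 mm across, 110 mm tall; origin at the centre of its underside.
- tube_rack: Bystander: flat red tube rack 80 x 200 x 30 mm with small tubes; origin at the centre of its underside.
Not all that is in view belongs to the job. What is shaped like the hanger but pink or purple is not meant. Of the things that look like the stand, the larger one is meant.

How it is judged (in metres and radians):
On the way, in this order (a step that is already met when the one before it is completed fails the run):
1. both claws are through the top two slots, the tongues behind the strip (x of each of claw, claw_low in the frame of stand above 0.0085 m and y of claw in the frame of stand between -0.006 and 0.006 m and z of claw in the frame of stand between 0.118 and 0.17 m), for 0.1 s.
2. the hanger is pressed down and the catch has snapped out over its back plate (value of joint catch below 0.002 m and value of joint pad above 0.002 m and z of claw in the frame of stand between 0.1225 and 0.1485 m and y of claw in the frame of stand between -0.005 and 0.005 m and x of claw in the frame of stand between 0.0085 and 0.0135 m and angle between the x axis of hanger and the x axis of stand, either way round below 0.14 rad and angle between hanger's own z axis and vertical below 0.12 rad), for 0.1 s.
At the end, for the whole second after the job is handed in: Hanger locked in the top two slots: upper claw tip 8.5-13.5 mm behind the strip's front face, within 5 mm of its centre line, 122.5-148.5 mm above the bench; level within 7 degrees, square within 8; catch out (under 2 mm), pad pressed over 2 mm; released, at rest (all of step 2 and linear speed of hanger below 0.02 m/s); the robot touches nothing.
It fails at once if the robot, touching the hanger, drives it against the stand with more than 40 N (contact force between hanger and stand above 40 N and contact force between the fingers and hanger above 2 N).
It fails at once if the robot presses on the stand itself with more than 40 N (contact force between any of the fingers, the arm and stand above 40 N).
It fails at once if the tip box is shifted more than 30 mm or tipped (distance of tip_box from where it was at the start of the episode above 0.03 m or angle between tip_box's own z axis and vertical above 0.3 rad).
It fails at once if the bottle is shifted more than 30 mm or tipped (distance of bottle from where it was at the start of the episode above 0.03 m or angle between bottle's own z axis and vertical above 0.3 rad).
It fails at once if the tube rack is shifted more than 30 mm or tipped (distance of tube_rack from where it was at the start of the episode above 0.03 m or angle between tube_rack's own z axis and vertical above 0.3 rad).
It also fails if it takes over 64 s, if anything falls off the work surface, if the arm or the gripper's body presses on something with over 40 N, if the wrist force passes 120 N, or if a joint passes its speed limit or range.

### The arm

A 7-joint arm with a two-finger parallel gripper is mounted at the origin on the work surface. World frame = base frame: x ahead of the robot, y to its left, z up, the work surface at z = 0. Lengths are in m, angles in degrees, forces in N, time in s.
With the tool pointing down it reaches from about 0.35 to 0.775 m from the base axis. Payload 3.1 kg.
Tool frame: the origin (TCP) lies on the centre line of the jaws, within the pads' length; the fingertips stand 17 mm ahead of it and the grasp point (between the pads) lies 2 mm behind it (robot.tip_reach is the distance from the TCP to the fingertips, in m); z points along the fingers, y is the direction in which the jaws open and shut (so a half turn about z gives the same grasp; the last joint's range is limited). The gripper opens to 85 mm and grips with 20 to 120 N. Pads are 22 mm wide; open, the fingers measure 114 mm over their backs; the gripper's body (76 mm by 85 mm) begins 54 mm behind the grasp point. The pads swing forward as they close: fully open they stand 13 mm farther back than shut.
Start: joints at [63.902, 17.813, 0.802, 86.603, -0.252, 75.585, -1.558], TCP at [0.221, -0.504, 0.248] pointing down, gripper open.
Joint ranges: [-154.91, 154.91], [-16.99, 109.72], [-72.82, 74.43], [7.12, 147.25], [-82.49, 262.49], [11.32, 116.49], [-174.64, 174.64]. Speed limits (degrees/s): [159.86, 159.86, 180, 180, 180, 180, 180].

### API

Orientations are given as [roll, pitch, yaw] about the fixed x, y, z axes, in that order (R = Rz(yaw) Ry(pitch) Rx(roll)).
In Python, from station import robot, fingers, vision, workorder, recognise gives the robot as it stands. Calls block until the motion is done:
- robot.move_to(position, orientation): joint-space move of the TCP to a pose.
- robot.line_to(position, orientation=None, velocity=0.15, f_stop=None): straight line of the TCP; orientation=None keeps the orientation; velocity is the mean speed in m/s. With f_stop (N) it stops when the force on the tool has changed by that much, and returns True; else False.
- robot.move_j(angles): joint-space move.
- fingers.gripper_to(opening, force=None): opening from 0.0 (shut) to 1.0 (fully open); force is the grip in N (None keeps the last); returns when the fingers have stopped.
- robot.pause(seconds).
- robot.inverse_kinematics(position, orientation): joint angles nearest the present ones, or None.
- vision.grab_frame(name): name is "scene" or "side" or "wrist"; returns the picture (400x640x3 uint8, red, green, blue); there is no depth.
- vision.calibration(name): a dict with "mtx" (3x3 intrinsics, pixels), "k1" (the pictures are not rectified: a ray, as slopes to the right and down, at radius r is drawn at 1 + k1 r^2 times it, then the intrinsics apply), "extrinsics" (4x4, takes a point from world to camera coordinates); the wrist camera has in their place "T_tool_cam" (4x4, takes a point from camera to tool coordinates, whose origin is the TCP and whose axes are the flange's). Camera axes: x right, y up, looking along -z (the intrinsics and any distortion apply to the point x, -y, -z); pixel columns grow to the right and rows downward; lengths in m; the calibration is good to about 2 mm. A picture is of the moment at which its call begins: read the wrist's pose just before it. calibration takes no time and is no camera call.
A pose or a line that the arm cannot do raises robot.PlanningError and nothing moves.
- workorder.close_job(): hands the job in, once; it reports no verdict.
Trained networks look in the newest picture that a camera, given by its name, has taken for a name from the list of things; names that differ only in an ending like _2 or _b are one class to them, and where a whole thing is asked for, a point or a joint stands for the part that bears it (a point fixed in the world has none). Each returns a list of dicts, best first, with "p" (0 to 1); they miss things now and then, are a little off and sometimes report something else, mostly with a low value. They report only what shows in the picture. A call takes as long as a camera call. They do not tell look-alikes from the thing itself.
- recognise(label, camera): "rect" ([centre column, centre row, width, height] in pixels, round what is visible of it).
Readings, each from a call of its own:
- robot.current_time_s(): time.
- robot.current_joint_positions(): joint angles.
- robot.current_dq(): joint speeds.
- robot.current_joint_torque(): joint torques, N m.
- robot.current_tool_pos(): TCP position.
- robot.current_eef_rot(): TCP orientation.
- robot.current_contact_force(): force on the tool from outside, world axes, zero at the start.
- robot.current_torque(): the same for the moment, N m.
- robot.current_finger_gap(): opening from 0.0 (shut) to 1.0 (fully open).
Only numpy, scipy, OpenCV 4.12 (cv2) and the standard library are available. Lean on these libraries where they do the work, as an engineer would, in place of code of your own. Each camera call takes 0.05 s, during which the arm holds its last target.

## Working session

There is one attempt and no reset: what is moved stays moved. The work goes in short steps, each a Python script; the robot and the scene stay as the last script left them, time stands still between calls to the robot, and variables do not carry over. Pictures are saved under pics/ and viewed, and the job is handed in when it is done.

```bash
ls; mkdir -p pics; python3 - <<'E'
from station import robot, fingers, vision, workorder, recognise
import cv2, numpy as np
np.set_printoptions(precision=4,suppress=True)
for n in ["scene","side","wrist"]:
    im=vision.grab_frame(n); cv2.imwrite(f"pics/{n}0.png",im[:,:,::-1])
    c=vision.calibration(n); print(n,{k:np.array(v).round(4).tolist() for k,v in c.items()})
print(robot.current_time_s())
for l in ["hanger","stand"]:
    for n in ["scene","side"]:
        print(l,n,recognise(l,n))
E
```

```text
pics
scene {'mtx': [[391.7375, 0.0, 319.9999], [0.0, 391.7375, 196.862], [0.0, 0.0, 1.0]], 'k1': -0.0005, 'extrinsics': [[-0.0065, 0.9999, 0.0133, 0.0045], [-0.7765, -0.0134, 0.63, 0.4292], [0.6301, -0.0062, 0.7765, -1.5225], [0.0, 0.0, 0.0, 1.0]]}
side {'mtx': [[410.883, 0.0, 318.1071], [0.0, 410.883, 207.6396], [0.0, 0.0, 1.0]], 'k1': -0.0816, 'extrinsics': [[-0.9339, -0.3572, 0.017, 0.532], [0.2732, -0.682, 0.6784, -0.2095], [-0.2308, 0.6382, 0.7345, -1.1389], [0.0, 0.0, 0.0, 1.0]]}
wrist {'mtx': [[325.8097, 0.0, 321.8677], [0.0, 325.8097, 201.967], [0.0, 0.0, 1.0]], 'k1': 0.0064, 'T_tool_cam': [[-0.0002, 0.9501, 0.3121, 0.0789], [1.0, 0.0, 0.0007, 0.0001], [0.0007, 0.3121, -0.9501, -0.1263], [0.0, 0.0, 0.0, 1.0]]}
0.15
hanger scene [{'rect': [270.5, 147.9, 41.4, 32.2], 'p': 0.65}, {'rect': [300.3, 180.7, 41.4, 42.5], 'p': 0.58}]
hanger side [{'rect': [345.5, 213.8, 41.4, 27.3], 'p': 0.97}, {'rect': [356.7, 180.7, 42.8, 34.2], 'p': 0.87}, {'rect': [397.8, 204.1, 38.1, 41.9], 'p': 0.86}]
stand scene [{'rect': [401.5, 271.8, 38.3, 45.5], 'p': 0.88}, {'rect': [350.8, 209.8, 40.7, 70.6], 'p': 0.6}]
stand side [{'rect': [216.8, 249.8, 39.2, 50.5], 'p': 0.87}, {'rect': [285.8, 226.4, 61.3, 72.9], 'p': 0.61}]
```

View pics/scene0.png

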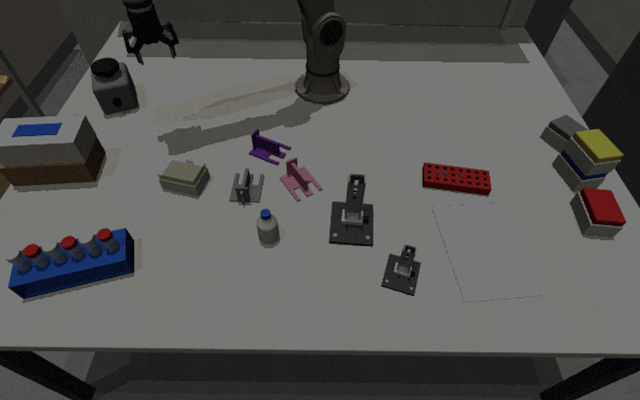

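View pics/side0.png

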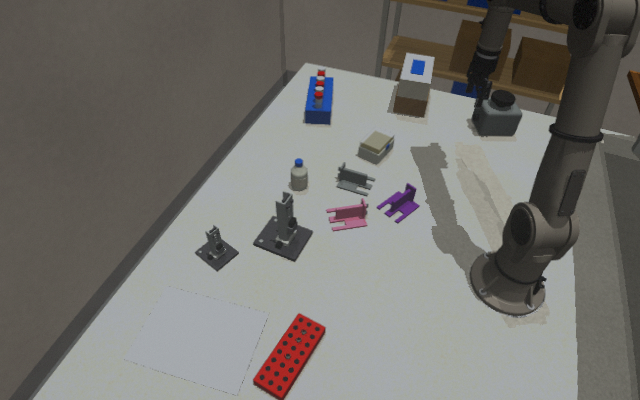

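```bash
python3 - <<'E'
import cv2
a=cv2.imread('pics/scene0.png')[110:310,220:450]; cv2.imwrite('pics/sc_crop.png',cv2.resize(a,None,fx=3,fy=3,interpolation=cv2.INTER_CUBIC)[:600,:800])
a=cv2.imread('pics/side0.png')[140:290,190:430]; cv2.imwrite('pics/si_crop.png',cv2.resize(a,None,fx=3.3,fy=3.3,interpolation=cv2.INTER_CUBIC))
E
```

```text
(no output)
```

View pics/sc_crop.png

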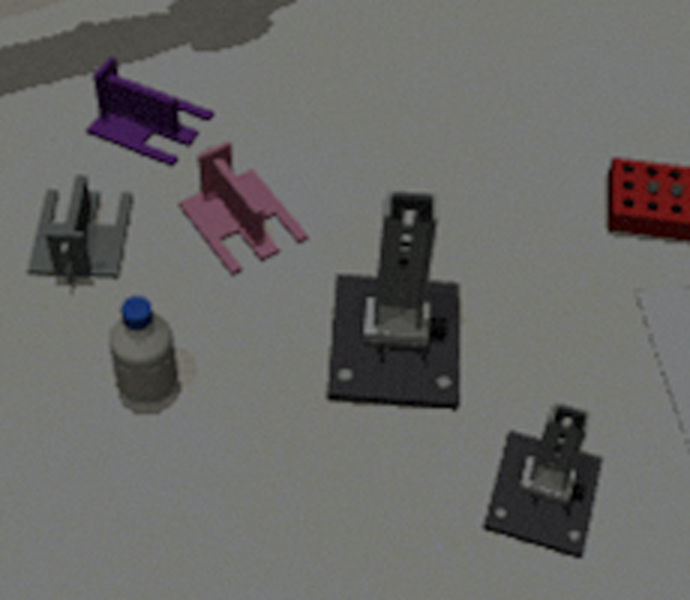

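View pics/si_crop.png

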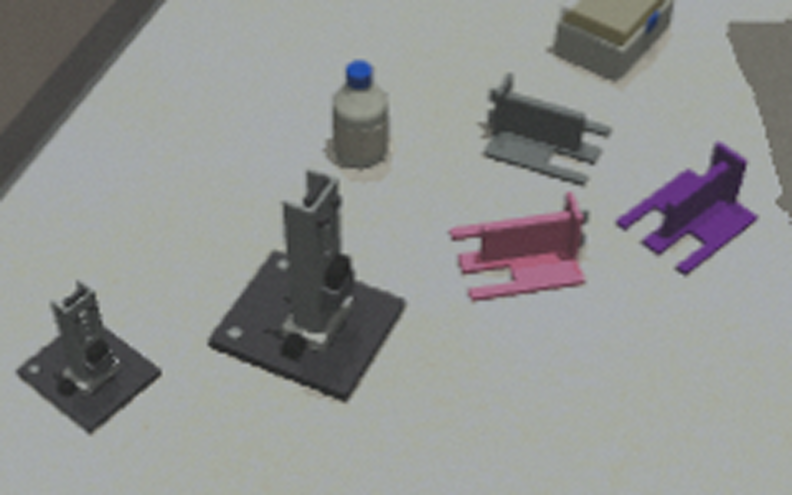

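Hanger candidates in the scene image are grey (247,187), pink (300,180) and purple (268,148); I choose grey. Stand candidates are the large one (352,215) and the small one (402,272); I choose the large one. The enlarged crops confirm both choices. Next I locate them roughly.

```bash
cat > h.py <<'E'
from station import robot, fingers, vision, workorder, recognise
import cv2, numpy as np
from scipy.spatial.transform import Rotation as R
from scipy.optimize import least_squares
np.set_printoptions(precision=4,suppress=True)
def cam(n, tp=None, rot=None):
    c=vision.calibration(n); K=np.array(c['mtx']); k1=c['k1']
    if n=='wrist':
        T=np.eye(4); T[:3,:3]=R.from_euler('xyz',rot,degrees=True).as_matrix(); T[:3,3]=tp
        E=np.linalg.inv(T@np.array(c['T_tool_cam']))
    else: E=np.array(c['extrinsics'])
    return K,k1,E
def proj(C,P):
    K,k1,E=C; p=np.atleast_2d(P)@E[:3,:3].T+E[:3,3]
    s=np.c_[p[:,0]/-p[:,2], -p[:,1]/-p[:,2]]; r2=(s**2).sum(1,keepdims=True)
    s=s*(1+k1*r2); return s*[K[0,0],K[1,1]]+K[:2,2]
def ray(C,uv):
    K,k1,E=C; d=(np.array(uv,float)-K[:2,2])/[K[0,0],K[1,1]]; s=d.copy()
    for _ in range(10): s=d/(1+k1*(s@s))
    v=E[:3,:3].T@np.array([s[0],-s[1],-1.0]); o=-E[:3,:3].T@E[:3,3]
    return o,v
def onz(C,uv,z):
    o,v=ray(C,uv); return o+v*(z-o[2])/v[2]
def snap(name,fn):
    tp=robot.current_tool_pos(); ro=robot.current_eef_rot()
    im=vision.grab_frame(name); cv2.imwrite(fn,im[:,:,::-1])
    np.savez(fn+'.npz',tp=tp,rot=ro,name=name); return im
def camof(fn):
    d=np.load(fn+'.npz'); return cam(str(d['name']),d['tp'],d['rot'])
E
python3 - <<'E'
from h import *
S=cam('scene');D=cam('side')
cr=lambda u,v:(220+u/3,110+v/3)
cs=lambda u,v:(190+u/3.3,140+v/3.3)
print('hanger tray corners scene', [onz(S,cr(*p),0) for p in [(28,274),(120,277)]], 'front tips',[onz(S,cr(*p),0.005) for p in [(50,190),(125,192)]])
print('stand base', [onz(S,cr(*p),0.012) for p in [(329,397),(458,403),(461,283),(338,276)]])
print('side base', [onz(D,cs(*p),0.012) for p in [(209,342),(347,397),(405,300),(276,250)]])
print('side hanger',[onz(D,cs(*p),0.005) for p in [(487,152),(587,180)]])
print('bottle',onz(D,cs(360,160),0),'tipbox',onz(D,cs(612,70),0),'pink',onz(S,cr(240,215),0))
print(robot.current_tool_pos(),robot.current_eef_rot(),robot.current_contact_force(),robot.tip_reach)
E
```

```text
hanger tray corners scene [array([ 0.5744, -0.269 ,  0.    ]), array([ 0.5766, -0.1781,  0.    ])] front tips [array([ 0.4667, -0.2617,  0.005 ]), array([ 0.4681, -0.1836,  0.005 ])]
stand base [array([0.7204, 0.0262, 0.012 ]), array([0.725 , 0.1423, 0.012 ]), array([0.5878, 0.1559, 0.012 ]), array([0.5812, 0.0363, 0.012 ])]
side base [array([0.7172, 0.1468, 0.012 ]), array([0.5799, 0.1562, 0.012 ]), array([0.5731, 0.0372, 0.012 ]), array([0.7083, 0.0255, 0.012 ])]
side hanger [array([ 0.5688, -0.1808,  0.005 ]), array([ 0.4626, -0.1804,  0.005 ])]
bottle [ 0.6864 -0.1265  0.    ] tipbox [ 0.4852 -0.3587  0.    ] pink [ 0.4933 -0.0631  0.    ]
[ 0.2211 -0.5034  0.248 ] [-179.9685    0.0027   23.7145] [ 1.0387  0.255  -0.4479] 0.017
```

```bash
python3 - <<'E'
from h import *
for p in [(.514,-.222,.25),(.514,-.222,.03),(.6,.09,.12),(.6,.09,.3),(.65,.09,.3)]:
  for y in (0,180):
    q=robot.inverse_kinematics(list(p),[180,0,y]); print(p,y,None if q is None else np.array(q))
robot.move_to([.50,-.222,.25],[180,0,0])
fingers.gripper_to(0.6)
snap('wrist','pics/w1.png'); print(robot.current_time_s(),robot.current_tool_pos(),robot.current_eef_rot(), robot.current_contact_force())
E
```

```text
(0.514, -0.222, 0.25) 0 [ 29.4651  19.4133 -10.6071  84.4822   3.6084  76.4379 -71.3988]
(0.514, -0.222, 0.25) 180 [ 45.5539  22.2    -33.3196  83.8261  12.2682  77.6241 101.5593]
(0.514, -0.222, 0.03) 0 [ 28.0034  31.684   -8.7092  99.7984   6.0515  48.9725 -73.4043]
(0.514, -0.222, 0.03) 180 [ 43.3798  35.0158 -30.3453  99.1667  21.668   51.7322  93.9406]
(0.6, 0.09, 0.12) 0 [  10.522    33.3752  -30.9914   86.6661   18.2088   65.0249 -114.0237]
(0.6, 0.09, 0.12) 180 [ 19.1176  37.5152 -45.6034  86.3104  27.9819  68.0298  58.8651]
(0.6, 0.09, 0.3) 0 [  12.2507   27.567   -36.173    70.1126   15.8718   87.1485 -111.5092]
(0.6, 0.09, 0.3) 180 [ 17.3627  29.8604 -45.8187  69.887   20.9278  88.4178  65.0125]
(0.65, 0.09, 0.3) 0 [   7.9784   33.4857  -32.6965   60.3071   17.3406   90.5613 -110.0092]
(0.65, 0.09, 0.3) 180 [ 14.3914  36.7954 -47.1349  59.9664  26.0732  92.7541  64.9507]
2.3083 [ 0.4999 -0.2222  0.25  ] [-179.9987    0.0035   -0.0182] [ 0.1064 -0.5153 -0.4281]
```

View pics/w1.png

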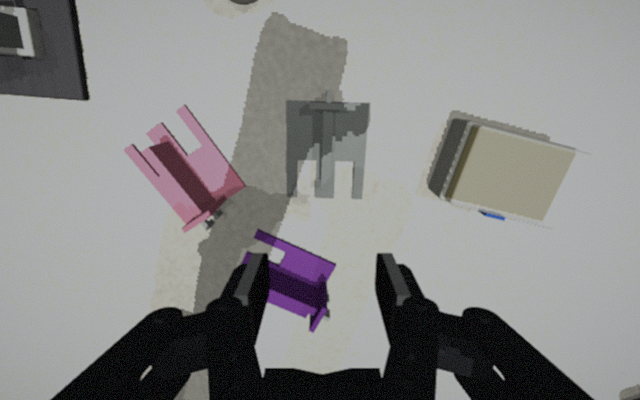

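```bash
python3 - <<'E'
import cv2
a=cv2.imread('pics/w1.png')[85:215,265:395]; a=cv2.convertScaleAbs(a,alpha=1.5)
cv2.imwrite('pics/w1c.png',cv2.resize(a,None,fx=4.5,fy=4.5,interpolation=cv2.INTER_CUBIC))
E
```

```text
(no output)
```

View pics/w1c.png

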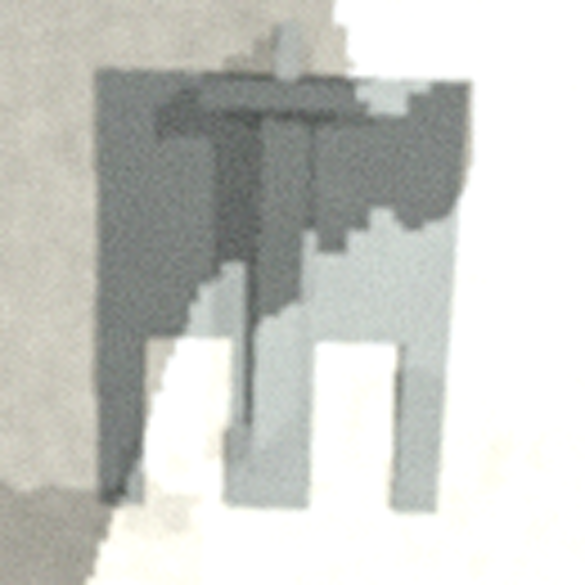

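```bash
python3 - <<'E'
from h import *
C=camof('pics/w1.png')
px=np.array([(97,68),(470,82),(97,503),(435,512),(287,22)])/4.5+[265,85]-0.4
P=np.array([(.06,.045,.005),(.06,-.045,.005),(-.05,.045,.0025),(-.05,-.045,.0025),(.0715,0,.053)])
def f(s):
    Rz=R.from_euler('z',s[2]).as_matrix(); return (proj(C,P@Rz.T+[s[0],s[1],0])-px).ravel()
r=least_squares(f,[.514,-.222,0]); print(r.x[:2],np.degrees(r.x[2]),r.fun.reshape(-1,2))
E
```

```text
[ 0.512  -0.2267] -1.9698079974891016 [[-0.1139  0.2405]
 [-0.3643  0.0311]
 [ 0.1968 -0.4329]
 [-0.0644 -0.0212]
 [ 0.3082  0.073 ]]
```

```bash
python3 - <<'E'
from h import *
robot.move_to([.45,0,.3],[180,15,180])
robot.move_to([.52,.09,.27],[180,30,180])
snap('wrist','pics/w2.png'); print(robot.current_time_s(),robot.current_tool_pos(),robot.current_eef_rot())
E
```

```text
5.2667 [0.5202 0.0892 0.27  ] [-179.9751   29.9753  179.9491]
```

View pics/w2.png

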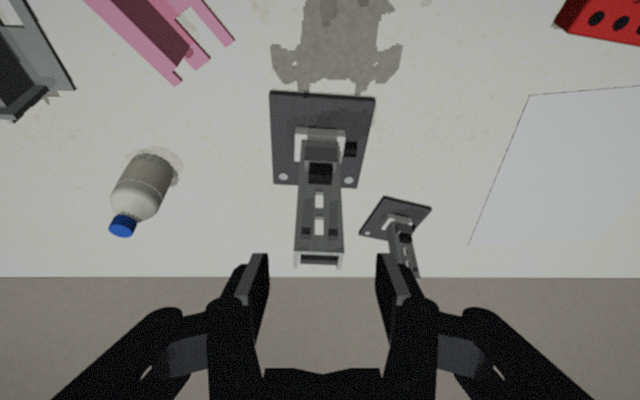

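```bash
python3 - <<'E'
import cv2
a=cv2.imread('pics/w2.png')[80:280,255:390]; a=cv2.convertScaleAbs(a,alpha=1.6)
cv2.imwrite('pics/w2c.png',cv2.resize(a,None,fx=3,fy=3,interpolation=cv2.INTER_CUBIC))
a=cv2.imread('pics/w2.png')[145:275,275:370]; a=cv2.convertScaleAbs(a,alpha=2)
cv2.imwrite('pics/w2d.png',cv2.resize(a,None,fx=4.6,fy=4.6,interpolation=cv2.INTER_CUBIC))
E
```

```text
(no output)
```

View pics/w2c.png

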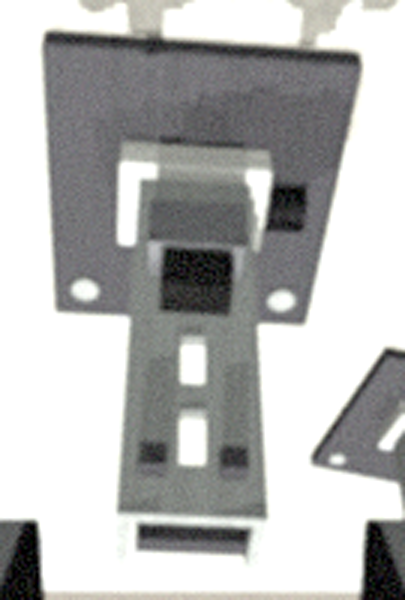

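View pics/w2d.png

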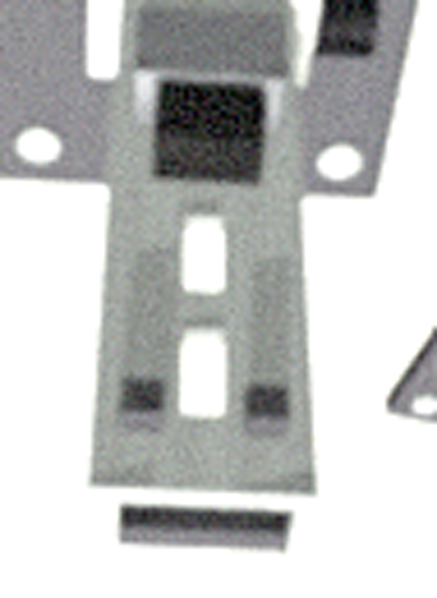

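```bash
cat > fit.py <<'E'
from h import *
C=camof('pics/w2.png')
d=lambda u,v:((u)/4.6+275-.4,(v)/4.6+145-.4)
c=lambda u,v:(u/3+255-.35,v/3+80-.35)
obs=[((0,-.022,.165),d(91,484)),((0,.022,.165),d(316,493)),
((0,-.004,.1465),d(177,415)),((0,.004,.1465),d(228,417)),((0,-.004,.126),d(180,318)),((0,.004,.126),d(226,320)),
((0,-.004,.1145),d(180,291)),((0,.004,.1145),d(225,294)),((0,-.004,.094),d(183,205)),((0,.004,.094),d(223,207))]
base=[((.14,-.06,.012),c(57,310)),((.14,.06,.012),c(304,323)),((0,-.06,0),c(45,33)),((0,.06,0),c(360,53))]
def f(s):
    Rz=R.from_euler('z',s[2]).as_matrix()
    P=np.array([o[0] for o in obs])+[0,0,s[3]]; B=np.array([o[0] for o in base])+[s[4],0,0]
    P=np.r_[P,B]@Rz.T+[s[0],s[1],0]
    return (proj(C,P)-np.array([o[1] for o in obs+base])).ravel()
r=least_squares(f,[.62,.09,0,.01,-.06],loss='soft_l1')
print(r.x,np.degrees(r.x[2]));print(f(r.x).reshape(-1,2))
E
python3 fit.py
```

```text
[ 0.6206  0.087  -0.0731  0.0198 -0.0412] -4.187061257506337
[[-1.7044  0.0787]
 [ 0.9984  0.2462]
 [ 1.1653 -1.6389]
 [-0.9391 -1.6773]
 [ 0.8576  1.6371]
 [-0.5662  1.6066]
 [ 1.0375 -1.7965]
 [-0.3811 -2.0412]
 [ 0.6846  1.4085]
 [-0.0001  1.385 ]
 [-1.0298  2.087 ]
 [ 0.4357  2.1034]
 [-0.7549 -0.8994]
 [-0.2982 -0.4031]]
```

```bash
python3 - <<'E'
from h import *
o=[180,0,175.8]
x0,y0=.6206,.087
fingers.gripper_to(0.0,30)
robot.move_to([.628,.0865,.25],o)
print(robot.line_to([.628,.0865,.16],velocity=.03,f_stop=3)); pz=robot.current_tool_pos(); print('top',pz,robot.current_contact_force(),robot.current_finger_gap(),robot.current_time_s())
robot.line_to([.628,.0865,.25],velocity=.2)
E
```

```text
True
top [0.6282 0.0865 0.2057] [-0.6241  0.4685  4.784 ] 0.001983824362792555 8.1417
```

```bash
python3 - <<'E'
from h import *
x0,y0,a=.6206,.087,np.radians(-4.187)
ex=np.array([np.cos(a),np.sin(a),0]);ey=np.array([-np.sin(a),np.cos(a),0])
o0=np.array([x0,y0,0])
P=lambda x,y,z:list(o0+ex*x+ey*y+[0,0,z])
out=[]
for s in (1,-1):
    robot.line_to(P(.004,s*.06,.225),velocity=.25)
    robot.line_to(P(.004,s*.06,.180),velocity=.15)
    hit=robot.line_to(P(.004,s*.015,.180),velocity=.03,f_stop=3)
    p=np.array(robot.current_tool_pos()); f=np.array(robot.current_contact_force())
    print(s,hit,p,(p-o0)@ey,f, robot.current_time_s()); out.append((p-o0)@ey)
    robot.line_to(P(.004,s*.06,.180),velocity=.2)
    robot.line_to(P(.004,s*.06,.225),velocity=.25)
print('centre',np.mean(out),'half',(out[0]-out[1])/2)
# bench touch in front
robot.line_to(P(-.09,-.06,.22),velocity=.25)
robot.line_to(P(-.09,-.06,.035),velocity=.25)
print(robot.line_to(P(-.09,-.06,.005),velocity=.03,f_stop=3), robot.current_tool_pos(),robot.current_contact_force())
robot.line_to(P(-.09,-.06,.2),velocity=.25); print(robot.current_time_s())
E
```

```text
1 True [0.627  0.1235 0.1795] 0.0369013629286854 [-0.0182  0.6648  0.5175] 10.2417
-1 True [0.6216 0.0523 0.1793] -0.034547258797092355 [0.2426 0.153  0.0302] 12.8333
centre 0.0011770520657965224 half 0.03572431086288888
True [0.5265 0.0337 0.0172] [-0.675   0.2539  4.6398]
16.3917
```

```bash
python3 - <<'E'
from h import *
x0,y0,a=.6206,.087,np.radians(-4.187)
ex=np.array([np.cos(a),np.sin(a),0]);ey=np.array([-np.sin(a),np.cos(a),0])
o0=np.array([x0,y0,0])
P=lambda x,y,z:list(o0+ex*x+ey*y+[0,0,z])
out=[]
for s in (1,-1):
    if s==1: robot.move_to(P(.004,s*.045,.215),[180,0,175.8])
    else: robot.line_to(P(.004,s*.045,.215),velocity=.3)
    robot.line_to(P(.004,s*.045,.180),velocity=.15)
    hit=robot.line_to(P(.004,s*.028,.180),velocity=.015,f_stop=5)
    p=np.array(robot.current_tool_pos()); f=np.array(robot.current_contact_force())
    print(s,hit,p,(p-o0)@ey,f, robot.current_time_s()); out.append((p-o0)@ey)
    robot.line_to(P(.004,s*.043,.180),velocity=.2)
    robot.line_to(P(.004,s*.043,.215),velocity=.25)
print('centre',np.mean(out),'half',(out[0]-out[1])/2)
E
```

```text
1 True [0.627  0.1236 0.1797] 0.03693038978614011 [0.2873 0.787  0.6049] 18.1417
-1 True [0.6217 0.0521 0.1794] -0.034698102970638356 [-0.3378 -0.2648 -0.0138] 20.325
centre 0.0011161434077508782 half 0.03581424637838923
```

```bash
cat >> fit.py <<'E'
print('---')
obs2=obs
def g(s):
    q=[s[0],s[1],s[2],.0185,s[3]]; e=f(q).reshape(-1,2)[:14]
    m=[(e[0]+e[1])/2, (e[2]+e[3]+e[4]+e[5])/4,(e[6]+e[7]+e[8]+e[9])/4]
    return np.r_[np.ravel(m),(e[10]+e[11])/2*.5,(e[12]+e[13])/2*.5,(e[11]-e[10])[1],(e[13]-e[12])[1],(e[1]-e[0])[1]]
r=least_squares(g,[.62,.087,-.07,-.04]);print(r.x,np.degrees(r.x[2]),g(r.x))
E
python3 fit.py
python3 - <<'E'
from h import *
fingers.gripper_to(0.55,60)
o=[180,0,178.03]
robot.move_to([.512,-.2267,.12],o)
robot.line_to([.512,-.2267,.030],velocity=.12)
snap('wrist','pics/w3.png')
fingers.gripper_to(0.0,110)
robot.pause(.2)
snap('wrist','pics/w4.png')
print(robot.current_tool_pos(),robot.current_eef_rot(),robot.current_finger_gap(),robot.current_contact_force(),robot.current_time_s())
E
```

```text
[ 0.6203  0.087  -0.0728  0.0192 -0.0414] -4.170997569806382
[[-1.7301  0.0839]
 [ 1.0007  0.253 ]
 [ 1.1518 -1.6419]
 [-0.948  -1.68  ]
 [ 0.8446  1.626 ]
 [-0.575   1.5958]
 [ 1.0247 -1.8115]
 [-0.3899 -2.0559]
 [ 0.6722  1.3876]
 [-0.0088  1.3644]
 [-1.0997  2.2297]
 [ 0.4869  2.2517]
 [-0.8452 -0.8969]
 [-0.1982 -0.3851]]
---
[ 0.6213  0.087  -0.0691 -0.0431] -3.95719410611029 [-0.336   0.1117  0.1383  0.0314  0.3424 -0.1247  0.0229  0.9621 -0.2622
 -0.5964 -0.1889  0.1691  0.0533]
[ 0.5126 -0.2269  0.0308] [-179.9695    0.0685  178.0258] 0.1016088712114028 [-0.2949 -0.5499  5.7098] 24.175
```

View pics/w4.png

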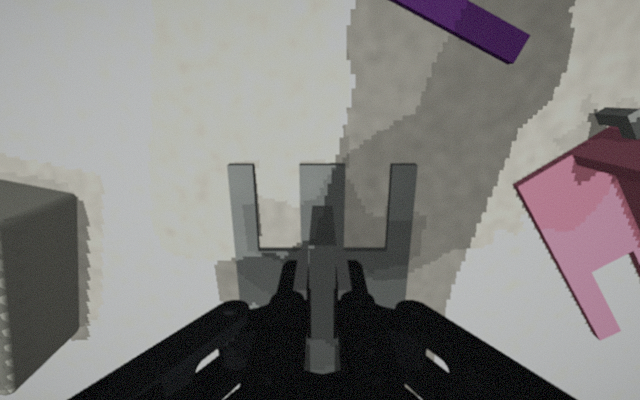

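```bash
cat > st.py <<'E'
from h import *
x0,y0,a=.6210,.087,np.radians(-4.1)
ex=np.array([np.cos(a),np.sin(a),0]);ey=np.array([-np.sin(a),np.cos(a),0])
o0=np.array([x0,y0,0])+ey*.0011
ORI=[180,0,175.9]
ZG=.0308; H=.0185
P=lambda x,y,zu:list(o0+ex*x+ey*y+[0,0,zu+ZG])   # hanger origin in stand frame, zu underside height
def where():
    p=np.array(robot.current_tool_pos()); d=p-o0
    return np.array([d@ex,d@ey,p[2]-ZG])*1000
E
python3 - <<'E'
from st import *
robot.line_to([.5126,-.2269,.20],velocity=.2)
print(robot.current_contact_force())
robot.move_to(P(-.10,0,.16),ORI)
robot.line_to(P(-.09,0,.0918+H),velocity=.1)
robot.pause(.2)
print(where(),robot.current_eef_rot(),robot.current_contact_force(),robot.current_finger_gap(),robot.current_time_s())
for n in('wrist','side','scene'): snap(n,f'pics/{n}5.png')
a=cv2.imread('pics/side5.png')[130:290,230:390]; b=cv2.imread('pics/scene5.png')[120:260,290:430]
a=cv2.convertScaleAbs(cv2.resize(a,(590,590),interpolation=cv2.INTER_CUBIC),alpha=1.5)
cv2.imwrite('pics/side5c.png',a)
E
```

```text
[-0.7703 -1.0434 -2.6352]
[-89.5174   0.2922 111.1558] [179.9789   0.096  175.9086] [ 0.1699  0.3308 -1.7926] 0.09953172211601148 27.2583
```

View pics/side5c.png

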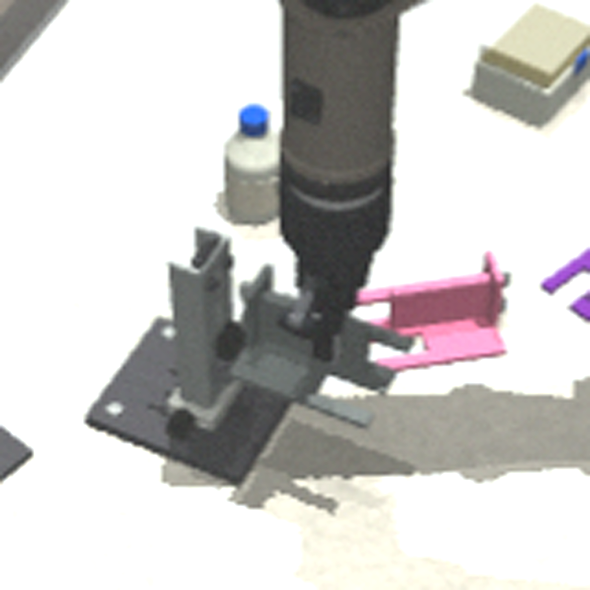

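View pics/wrist5.png

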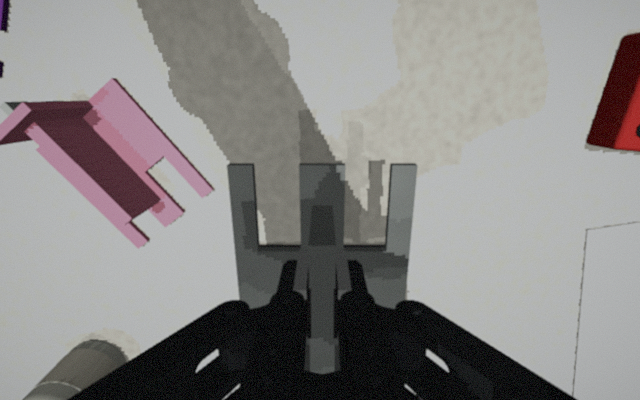

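```bash
python3 - <<'E'
from st import *
w=where()
c=np.array([0,0-w[1]/1000,.1103-w[2]/1000]);print(c)
robot.line_to(P(-.085,c[1],.0918+H+c[2]),velocity=.05); print(where())
f0=np.array(robot.current_contact_force())
hit=robot.line_to(P(-.0665,c[1],.0918+H+c[2]),velocity=.025,f_stop=4)
print(hit,where(),np.array(robot.current_contact_force())-f0,robot.current_time_s())
if not hit:
    hit=robot.line_to(P(-.056,c[1],.0918+H+c[2]),velocity=.02,f_stop=7)
    print(hit,where(),np.array(robot.current_contact_force())-f0,robot.current_torque(),robot.current_time_s())
snap('side','pics/side6.png'); a=cv2.imread('pics/side6.png')[190:250,260:340]
cv2.imwrite('pics/side6c.png',cv2.convertScaleAbs(cv2.resize(a,None,fx=8,fy=8,interpolation=cv2.INTER_CUBIC),alpha=1.5))
E
```

```text
[ 0.     -0.0001 -0.0005]
[-84.5416  -0.2536 109.7951]
False [-66.6871  -0.0405 109.7164] [-1.0332 -0.2882 -0.6304] 28.55
True [-60.2506  -0.054  108.4149] [-1.7924  0.3192  0.6014] [0.0412 0.0659 0.0146] 29.0333
```

View pics/side6c.png

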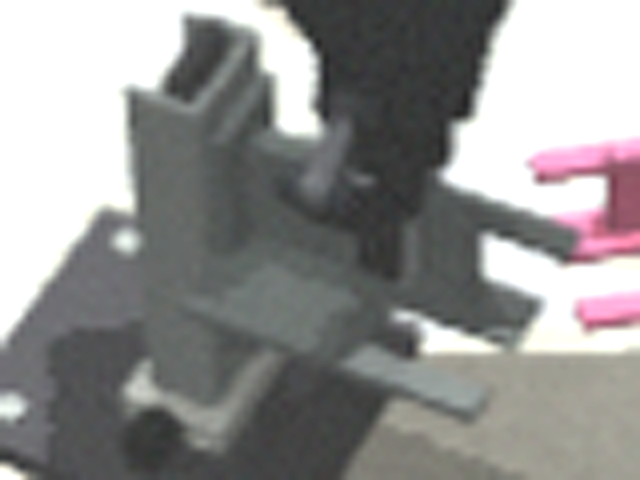

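```bash
python3 - <<'E'
from st import *
f0=np.array(robot.current_contact_force()); print(where(),f0)
hit=robot.line_to(P(-.0598,0,.104),velocity=.03,f_stop=12)
print(hit,where(),np.array(robot.current_contact_force())-f0,robot.current_torque())
if not hit:
  for z in (.101,.0995,.0985,.0980):
    hit=robot.line_to(P(-.0598,0,z),velocity=.015,f_stop=17)
    f=np.array(robot.current_contact_force())-f0
    print(z,hit,where(),f,robot.current_eef_rot(),robot.current_time_s())
    if hit or f[2]>20: break
for n in('side','scene'): snap(n,f'pics/{n}7.png')
E
```

```text
[-60.2568  -0.1149 108.1488] [-0.497  -0.9367 -0.2293]
False [-59.7378   0.1547 103.9186] [-0.2656  1.6174  1.1016] [ 0.1543  0.0997 -0.0194]
0.101 False [-59.7288   0.2139 101.7616] [-2.5731  0.698   5.4612] [-179.9242   -0.4604  175.9302] 29.7167
0.0995 False [-59.7474   0.253  100.7426] [-4.7923  0.8109  7.4435] [-179.9176   -0.4486  175.9329] 29.9667
0.0985 False [-59.6199   0.2822 100.1639] [-4.0459 -0.456   9.5038] [-179.9165   -0.4251  175.9277] 30.2167
0.098 False [-59.6079   0.2707  99.8197] [-4.8595 -0.0632  9.3759] [-179.9135   -0.4213  175.9267] 30.4667
```

```bash
python3 - <<'E'
from st import *
f0=np.array([-.5,-.9,-.2])
for z in (.0970,.0960,.0950,.0940,.0930):
    hit=robot.line_to(P(-.0598,0,z),velocity=.012,f_stop=12)
    f=np.array(robot.current_contact_force())-f0
    print(z,hit,where(),f,robot.current_eef_rot(),robot.current_time_s())
    if hit or f[2]>18: break
for n in('wrist','side','scene'): snap(n,f'pics/{n}8.png')
a=cv2.imread('pics/side8.png')[190:250,260:340]
b=cv2.imread('pics/scene8.png')[160:220,320:400]
for n,i in(('side',a),('scene',b)): cv2.imwrite(f'pics/{n}8c.png',cv2.convertScaleAbs(cv2.resize(i,None,fx=8,fy=8,interpolation=cv2.INTER_CUBIC),alpha=1.8))
E
```

```text
0.097 False [-59.6      0.2738  99.1022] [-5.8584  0.0708 11.4759] [-179.909    -0.4134  175.9264] 30.8167
0.096 False [-59.5997   0.3151  98.5757] [-6.1018  0.3516 13.0939] [-179.9018   -0.3993  175.9277] 31.0667
0.095 False [-59.5536   0.3487  98.395 ] [-7.1064 -0.0599 16.6915] [-179.8918   -0.3739  175.9232] 31.3167
0.094 False [-59.5436   0.4189  98.1274] [-9.5419 -0.3051 20.0445] [-179.8837   -0.352   175.9232] 31.5667
```

View pics/side8c.png

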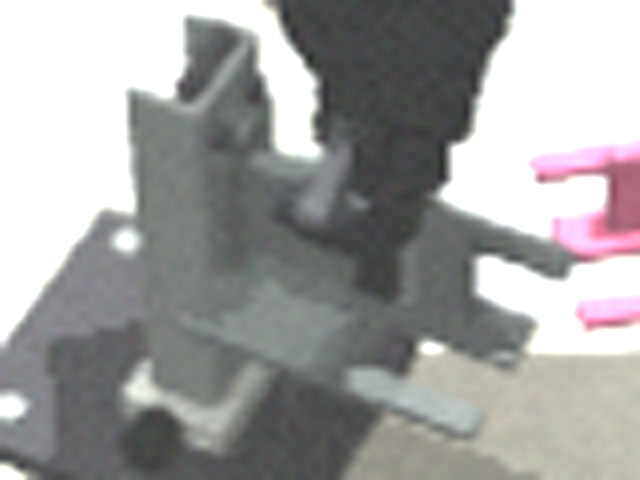

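View pics/scene8c.png

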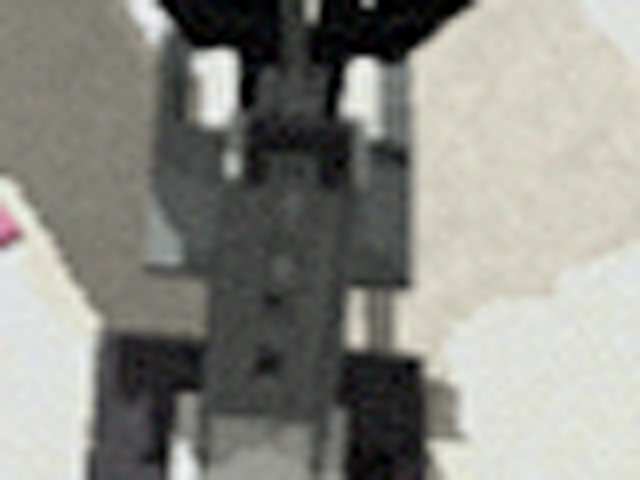

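View pics/wrist8.png

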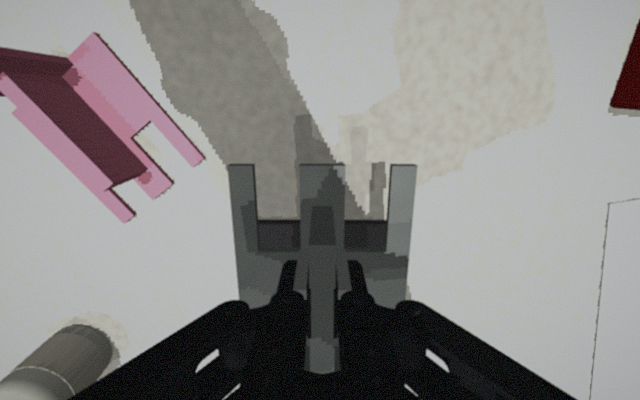

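```bash
python3 - <<'E'
from st import *
f0=np.array([-.5,-.9,-.2])
for z in (.0965,.0990,.1005,.1015):
    robot.line_to(P(-.0598,0,z),velocity=.02); robot.pause(.1)
    print(z,where(),np.array(robot.current_contact_force())-f0,robot.current_eef_rot(),robot.current_time_s())
E
```

```text
0.0965 [-59.4432   0.3379  98.8533] [-5.8526  0.1471 11.8316] [-179.9164   -0.3817  175.9251] 32.0917
0.099 [-59.4568   0.2484 100.2164] [-4.2298  1.5173  8.4052] [-179.9318   -0.4217  175.9156] 32.4667
0.1005 [-59.5388   0.2177 100.4999] [-1.4819  1.1102  2.0701] [-179.9423   -0.4665  175.9282] 32.8167
0.1015 [-59.579    0.1304 100.838 ] [ 3.2602  3.1587 -4.9262] [-179.9515   -0.4929  175.9241] 33.1667
```

```bash
python3 - <<'E'
from st import *
robot.line_to(P(-.0598,0,.1006),velocity=.02)
print(where(),robot.current_contact_force())
fingers.gripper_to(0.5); robot.pause(.2)
robot.line_to(P(-.0598,0,.26),velocity=.2)
robot.move_to([.52,.09,.27],[180,30,180])
for n in('wrist','side'): snap(n,f'pics/{n}9.png')
a=cv2.imread('pics/side9.png')[190:250,260:340]
b=cv2.imread('pics/wrist9.png')[100:280,255:390]
cv2.imwrite('pics/side9c.png',cv2.convertScaleAbs(cv2.resize(a,None,fx=8,fy=8,interpolation=cv2.INTER_CUBIC),alpha=1.8))
cv2.imwrite('pics/wrist9c.png',cv2.convertScaleAbs(cv2.resize(b,None,fx=3.3,fy=3.3,interpolation=cv2.INTER_CUBIC),alpha=1.8))
print(robot.current_time_s(),robot.current_contact_force())
E
```

```text
[-59.5884   0.1776 100.7155] [ 1.7276  1.3791 -2.1949]
35.85 [0.1554 0.1254 1.0037]
```

View pics/side9c.png

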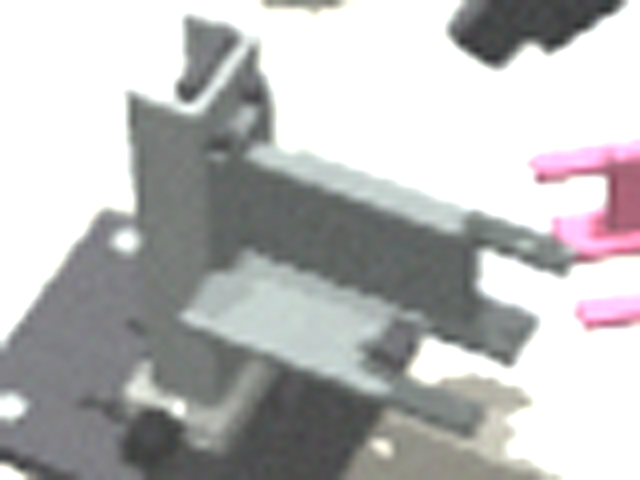

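View pics/wrist9c.png

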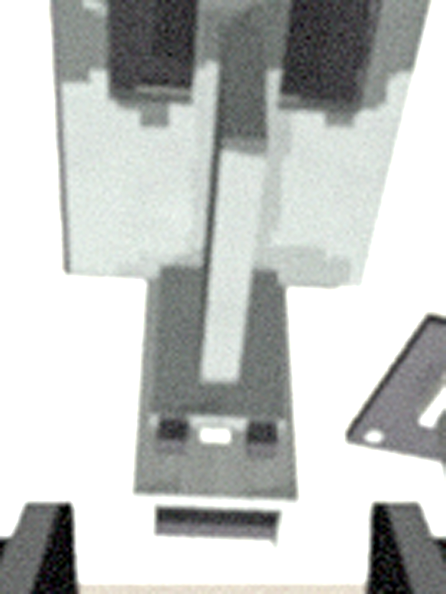

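Both noses stand out directly over the back plate's top edge (crop (172,430) and (262,432)). The hanger is seated, centred and level, and the robot is clear of it.

```bash
python3 - <<'E'
from station import *
workorder.close_job()
E
```

```text
the job is handed in; nothing more can be done
```

The grey hanger is locked in the top two slots of the larger stand and released. I handed the job in at about 36 s of the 64 s allowed, and no verdict came back.

- **Finding the stand:** I touched the catch bar, both sides of the strip and the bench. The strip is clamped about 18.5 mm above its lowest setting. Its centre line is about 1.1 mm from where the picture put it, and I used the touched value.
- **Inserting:** I gripped the rib and moved the claws in until the back plate met the strip, with no resistance on the way.
- **Pressing down:** I pressed until it reached the stop, with the wrist force peaking at about 22 N in total.
- **Lock check:** A gentle upward pull of about 5 N was held by the catch.
- **Last pictures:** Both catch noses are out over the back plate and the hanger is level and centred. The robot is clear of it.
- **Bystanders:** The robot never came near the tip box, bottle or tube rack. I took no separate picture of them at the end.
- **Disagreements:** The arm sat up to about 0.9 mm above its commanded height in free air, and more under load, so I worked from the measured position. The stand fit from the picture was off by up to about 2 pixels.

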